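# Load the bottle and slide its plate out to the gauge mark, holding it from tipping

### The arm

A 6-joint arm with a two-finger parallel gripper is mounted at the origin on a cart in front of the work surface, level with it; the furniture and walls round the work are solid. World frame = base frame: x ahead of the robot, y to its left, z up, the work surface at z = 0. Lengths are in m, angles in rad, forces in N, time in s.
With the tool pointing down it reaches from about 0.3 to 0.75 m from the base axis. Payload 8.5 kg.
Tool frame: the origin (TCP) lies midway between the tips of the shut fingers; the grasp point (between the pads) lies 19 mm behind it (manip.hold_point_z is the distance from the TCP to the grasp point, in m); x points along the fingers, z is the direction in which the jaws open and shut, and the axes are right-handed (so a half turn about x gives the same grasp; the last joint's range is limited). The gripper opens to 88 mm and grips with 3 to 60 N. Pads are 18 mm wide; open, the fingers measure 123 mm over their backs; the gripper's body (75 mm by 187 mm) begins 45 mm behind the grasp point.
Start: joints at [-1.343, 0.381, 1.297, -0, 1.464, -0.215], TCP at [0.236, -0.497, 0.239] pointing down, gripper open.
Joint ranges: [-3.11, 3.11], [-0.89, 2.33], [0.22, 2.48], [-1.42, 4.56], [0.17, 2.85], [-2.88, 2.88]. Speed limits (rad/s): [2.39, 2.39, 3.14, 3.14, 3.14, 3.14].

### API

Orientations are given as a rotation vector (axis times angle).
In Python, from rig import manip gives the robot as it stands. The module is installed in compiled form; this text tells all that it offers.
- The arm moves only by the shell command python3 -m crank 'ROWS' [FORCE]. ROWS is JSON, a list of rows, each a list of 7 numbers: the gripper command: -1 is shut, 1 is fully open, values between are in proportion, then the shift along the tool's x, y, z each as a share of 300 mm, from -1 to 1, then the turn, a rotation vector about the tool's x, y, z each as a share of 90 degrees, from -1 to 1. In form: [[hand, x, y, z, rx, ry, rz], ...]. A call has 1 to 20 rows; each row is the pose to reach, as a shift and turn from the pose measured when the call began, along the tool's axes at that moment; what a row does not reach only later rows make up. A row lasts 1/12 s, in which the tool goes at most 41.7 mm and 7.16 degrees, less where a joint would pass 70% of its speed; a pose out of reach is approached as far as the arm can. A call with a number of a shift or a turn outside -1 to 1 is refused whole. A call with a gripper value outside its range is refused whole. The fingers move at their own pace and stop on an object; FORCE is the grip in N (left out, the last holds). Time passes only in rows, so rows that repeat a pose let the fingers close. It gives the time, the measured TCP pose, the force and the opening at its end, in the units of the state.
- manip.observe(): the state, without advancing time (a new reading comes with each control period).
- manip.get_image(name): name is "scene" or "top" or "wrist"; returns the picture (480x640x3 uint8, red, green, blue); there is no depth.
- manip.calibration(name): a dict with "camera_matrix" (3x3 intrinsics, pixels), "cam_to_world" (4x4, takes a point from camera to world coordinates). Camera axes: x right, y up, looking along -z (the intrinsics and any distortion apply to the point x, -y, -z); pixel columns grow to the right and rows downward; lengths in m; the calibration is good to about 2 mm. A picture is of the moment at which its call begins: read the wrist's pose just before it. calibration takes no time and is no camera call; for the wrist camera it gives the pose at the moment of the call.
- manip.job_done(): hands the job in, once; it reports no verdict.
The state is a dict: "clock": time; "joint_pos": joint angles; "joint_velocities": joint speeds; "joint_efforts": joint torques, N m; "ee_pos": TCP position; "tcp_rot": TCP orientation; "ft_force": force on the tool from outside, world axes, zero at the start; "wrist_torque": the same for the moment, N m; "width": finger opening in m.
Only numpy, scipy, OpenCV 4.12 (cv2) and the standard library are available. Lean on these libraries where they do the work, as an engineer would, in place of code of your own. Each camera call takes 0.05 s, during which the arm holds its last target.

### The job

Stand the blue-capped bottle in the blue ring on the white plate while the plate still lies back on its dark stand. Then slide the plate straight out along the stand, flat and without lifting it, until its front edge (black strip) is in line with the red line on the yellow gauge post. The loaded plate would now tip over the stand's edge, so finish while still holding its orange grip, keeping the plate flat and the bottle upright; leave everything else where it is.

Things in the scene. Friction and masses are not known exactly. Their poses are not given: they have to be found in the camera images.
- bottle_mid (a point): the bottle to load: white round screw-cap bottle with a blue cap and blue label band, 48 mm in diameter, 101 mm tall, about 0.13 kg, standing upright on the cart; this point is on its axis, 50 mm above its underside; its z axis points up the bottle
- white_cap_bottle: another bottle of the same size with a white cap and green band, to be left alone; origin at the centre of its underside, so on the cart's top
- stand: dark fixed bench stand, 90 mm wide (its x) and 160 mm long (its y), top 60 mm above the cart; origin at the centre of its underside; its +y axis is the direction in which the plate slides out
- stand_edge (a point): middle of the top edge of the stand's front (+y) end, 60 mm above the cart; axes as the stand's
- slide_plate: loose white plate, 80 mm wide (its x), 200 mm long (its y), 8 mm thick, about 0.3 kg, lying flat on the stand, front end (+y) overhanging the stand's edge a little; origin in the middle of its underside; z up. Its orange grip is at the tail end, its blue ring near the front end. It slides with ordinary friction
- plate_front (a point): middle of the top of the plate's front edge, the end with the black strip, 100 mm in front of the plate's middle; axes as the plate's
- seat (a point): centre of the blue ring on the plate's top, where the bottle's underside belongs: ring 56 mm inside, 66 mm outside, 10 mm tall; on the plate's centre line, 45 mm behind the front edge; this point is on the plate's top face, 8 mm above its underside
- grip (a point): centre of the orange upright grip on the plate's tail: 14 mm thick across the plate (its x), 40 mm long along the plate (its y), rising 42 mm above the plate's top; this point is half-way up, 21 mm above the plate's top, 76 mm behind the plate's middle
- mark (a point): the red upright line, 4 mm wide, on the side of the fixed yellow gauge post (14 x 30 mm, 90 mm tall) that stands beside the plate's way; this point is on that side, 68 mm above the cart, the height of the plate's top; axes as the stand's, the line being to the plate's +x side. It calls for an overhang of about 108 to 125 mm, beyond the loaded plate's balance point
- tip_box: blue pipette tip box with a clear lid, 85 x 118 x 64 mm, bystander; origin under its centre
- beaker: clear beaker, 53 mm wide, 66 mm tall, bystander; origin under its centre
- case: round black case with a grey lid, 61 mm wide, 24 mm tall, bystander; origin under its centre
- marker: black marker pen, 138 mm long, bystander
- pen: red pen, 142 mm long, bystander
Things that resemble listed ones, but are neither listed nor needed, are in the scene too. What is shaped like the part that bears bottle_mid but pink or turquoise is not meant.

How it is judged:
On the way:
1. the bottle stands upright in the ring, let go, while the plate still lies back on the stand (distance between bottle_mid and seat below 0.056 m and horizontal distance between bottle_mid and seat below 0.008 m and angle between bottle_mid's own z axis and vertical below 0.1 rad and contact force between the fingers and bottle below 0.1 N and y of plate_front in the frame of stand_edge below 0.06 m), for 0.2 s.
At the end, for the whole second after the job is handed in: Fingers hold the plate (over 1 N) flat (0.04 rad) and at rest on the stand (height within 5 mm), straight (0.09 rad, front within 18 mm of the centre line), front edge within 6 mm of the red line; the bottle stands upright in the ring, not touched by the fingers (y of plate_front in the frame of mark between -0.006 and 0.006 m and x of plate_front in the frame of stand_edge between -0.018 and 0.018 m and angle between the y axis of slide_plate and the y axis of stand, either way round below 0.09 rad and angle between slide_plate's own z axis and vertical below 0.04 rad and z of slide_plate in the frame of stand_edge between -0.005 and 0.005 m and contact force between the fingers and slide_plate above 1 N and linear speed of slide_plate below 0.02 m/s and distance between bottle_mid and seat below 0.056 m and horizontal distance between bottle_mid and seat below 0.01 m and angle between bottle_mid's own z axis and vertical below 0.12 rad and contact force between the fingers and bottle below 0.1 N); the arm keeps its last pose, push and grip.
It fails at once if the plate tips by more than 0.12 rad (angle between slide_plate's own z axis and vertical above 0.12 rad).
It fails at once if the plate is lifted more than 12 mm off the stand (z of slide_plate in the frame of stand_edge above 0.012 m).
It fails at once if the bottle topples (more than 0.7 rad) (angle between bottle_mid's own z axis and vertical above 0.7 rad).
It fails at once if the white-capped bottle or another bystander is moved more than 30 mm (distance of any of white_cap_bottle, tip_box, beaker, case, marker, pen from where it was at the start of the episode above 0.03 m).
It fails at once if the white-capped bottle is knocked over (angle between white_cap_bottle's own z axis and vertical above 0.5 rad).
It also fails if it takes over 59 s, if anything falls off the work surface, if the arm or the gripper's body presses on something with over 40 N, if the wrist force passes 120 N, or if a joint passes its speed limit or range.

## Working session

There is one attempt and no reset: what is moved stays moved. The work goes in short steps, Python scripts to look and compute and a shell command to move; the robot and the scene stay as the last step left them, time stands still between calls to the robot, and variables do not carry over. Pictures are saved under pics/ and viewed, and the job is handed in when it is done.

```bash
mkdir -p pics; python3 - <<'E'
from rig import manip
import cv2,numpy as np
s=manip.observe(); print({k:np.round(v,3).tolist() for k,v in s.items()}, manip.hold_point_z)
for n in ["scene","top","wrist"]:
    c=manip.calibration(n); im=manip.get_image(n)
    cv2.imwrite(f"pics/{n}0.png",im[:,:,::-1]); print(n,c)
E
```

```text
{'clock': 0.0, 'joint_pos': [-1.343, 0.381, 1.298, 0.0, 1.464, -0.215], 'joint_velocities': [0.0, 0.002, -0.001, 0.0, 0.001, 0.002], 'joint_efforts': [0.001, -43.793, -22.456, 0.071, 0.035, -0.0], 'ee_pos': [0.236, -0.497, 0.238], 'tcp_rot': [0.878, 1.388, -0.876], 'ft_force': [0.43, -0.057, -0.24], 'wrist_torque': [0.048, -0.012, 0.03], 'width': 0.088} 0.0187
scene {'camera_matrix': array([[476.33459574,   0.        , 323.66620759],
       [  0.        , 476.33459574, 250.66493474],
       [  0.        ,   0.        ,   1.        ]]), 'cam_to_world': array([[-0.73240249,  0.48660425, -0.47623828,  0.0126518 ],
       [-0.68082539, -0.5152172 ,  0.52060353,  0.52052347],
       [ 0.00796174,  0.70552643,  0.70863889,  0.79719816],
       [ 0.        ,  0.        ,  0.        ,  1.        ]])}
top {'camera_matrix': array([[485.15736736,   0.        , 317.07692459],
       [  0.        , 485.15736736, 243.17059384],
       [  0.        ,   0.        ,   1.        ]]), 'cam_to_world': array([[ 0.02480463,  0.99910933, -0.0341362 ,  0.46180899],
       [-0.99960871,  0.0252297 ,  0.01207838,  0.0227169 ],
       [ 0.01292887,  0.03382325,  0.9993442 ,  1.03692684],
       [ 0.        ,  0.        ,  0.        ,  1.        ]])}
wrist {'camera_matrix': array([[394.23553857,   0.        , 320.71838255],
       [  0.        , 394.23553857, 242.49617756],
       [  0.        ,   0.        ,   1.        ]]), 'cam_to_world': array([[ 4.28945536e-01,  8.54521105e-01,  2.92915361e-01,
         3.11466022e-01],
       [-9.03330306e-01,  4.05873189e-01,  1.38785131e-01,
        -4.58046842e-01],
       [-2.91668563e-04, -3.24130585e-01,  9.46012304e-01,
         3.84378097e-01],
       [ 0.00000000e+00,  0.00000000e+00,  0.00000000e+00,
         1.00000000e+00]])}
```

View pics/scene0.png

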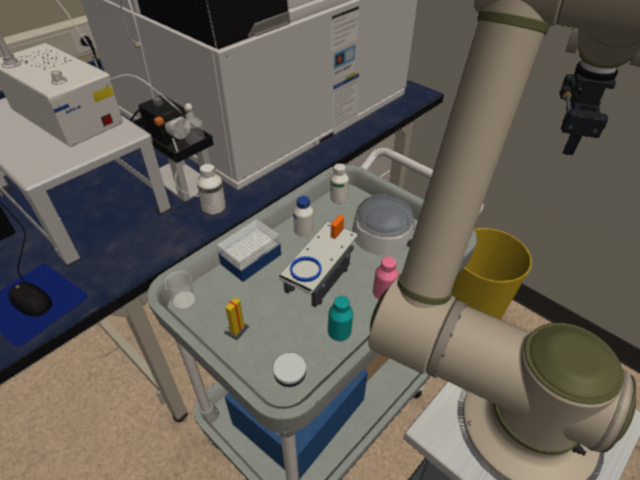

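View pics/top0.png

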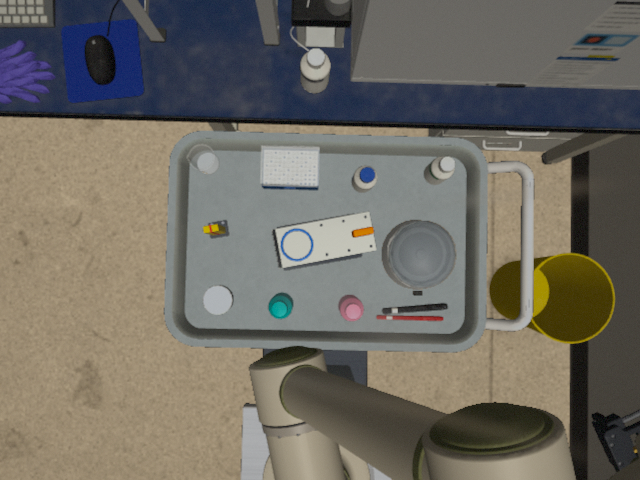

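View pics/wrist0.png

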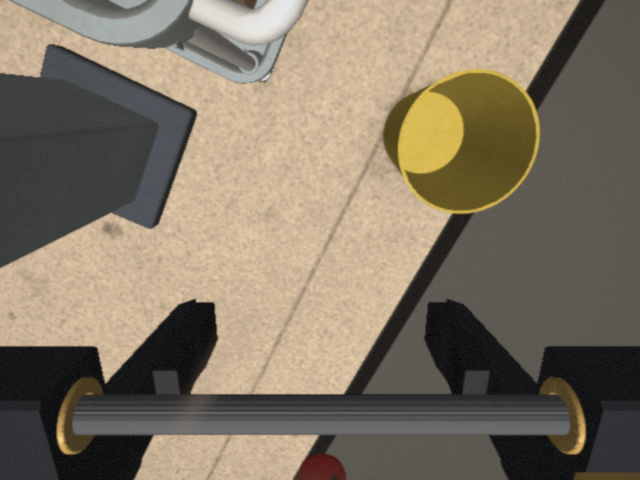

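The top view shows the blue cap at about (367,175), the ring at (297,244), the orange grip at (363,232) and the gauge post at (215,229). Next I'll measure them from colour masks.

```bash
cat > h.py <<'E'
import numpy as np,cv2
from rig import manip
def ray(c,u,v):
    K=c['camera_matrix'];M=c['cam_to_world']
    d=np.array([(u-K[0,2])/K[0,0],-(v-K[1,2])/K[1,1],-1.])
    return M[:3,3],M[:3,:3]@d
def onz(c,u,v,z):
    o,d=ray(c,u,v); return o+d*(z-o[2])/d[2]
def proj(c,p):
    M=c['cam_to_world'];q=M[:3,:3].T@(np.asarray(p)-M[:3,3]);K=c['camera_matrix']
    return np.array([K[0,0]*q[0]/-q[2]+K[0,2],K[1,1]*-q[1]/-q[2]+K[1,2]])
def tri(c1,p1,c2,p2):
    o1,d1=ray(c1,*p1);o2,d2=ray(c2,*p2)
    t=np.linalg.lstsq(np.stack([d1,-d2],1),o2-o1,rcond=None)[0]
    a=o1+d1*t[0];b=o2+d2*t[1];return (a+b)/2,np.linalg.norm(a-b)
def blobs(im,lo,hi,box,mn=8):
    h=cv2.cvtColor(im,cv2.COLOR_RGB2HSV);m=cv2.inRange(h,np.array(lo),np.array(hi))
    x0,y0,x1,y1=box;k=np.zeros_like(m);k[y0:y1,x0:x1]=m[y0:y1,x0:x1]
    n,l,st,ce=cv2.connectedComponentsWithStats(k)
    return k,[(st[i].tolist(),ce[i].round(2).tolist()) for i in range(1,n) if st[i,4]>=mn]
E
python3 - <<'E'
from h import *
def load(n): return cv2.imread(f"pics/{n}0.png")[:,:,::-1].copy()
t=load("top");s=load("scene")
for nm,im,b in [("top",t,(180,150,480,330)),("scene",s,(150,170,430,390))]:
    print(nm,"blue",blobs(im,(105,120,60),(125,255,255),b)[1])
    print("orange",blobs(im,(5,150,120),(18,255,255),b)[1])
    print("yellow",blobs(im,(19,150,100),(32,255,255),b)[1])
    print("red",blobs(im,(0,150,80),(4,255,255),b)[1])
cv2.imwrite("pics/tc.png",cv2.resize(t[150:330,190:400],None,fx=3.8,fy=3.3,interpolation=cv2.INTER_CUBIC)[:,:,::-1])
cv2.imwrite("pics/sc.png",cv2.resize(s[180:350,210:410],None,fx=4,fy=3.5,interpolation=cv2.INTER_CUBIC)[:,:,::-1])
E
```

```text
top blue [([360, 167, 15, 15, 171], [366.8, 174.39]), ([276, 187, 18, 2, 28], [285.32, 187.36]), ([281, 229, 32, 32, 158], [296.15, 243.85])]
orange [([353, 227, 21, 10, 128], [363.0, 231.42]), ([210, 228, 2, 5, 8], [210.62, 230.38])]
yellow [([211, 224, 14, 10, 70], [215.8, 228.57]), ([203, 226, 12, 9, 51], [206.98, 229.75])]
red [([393, 316, 50, 4, 144], [417.87, 317.51])]
scene blue [([150, 190, 4, 11, 25], [150.92, 195.44]), ([252, 194, 8, 10, 27], [256.33, 198.48]), ([297, 196, 12, 12, 112], [302.77, 201.52]), ([236, 198, 12, 19, 62], [243.0, 206.39]), ([255, 204, 4, 5, 10], [256.2, 206.1]), ([180, 213, 10, 9, 34], [185.47, 217.68]), ([226, 218, 4, 5, 10], [227.2, 220.1]), ([213, 223, 7, 5, 13], [216.08, 224.62]), ([241, 246, 39, 35, 371], [260.29, 262.66]), ([290, 257, 31, 24, 196], [305.32, 268.62]), ([345, 370, 22, 20, 240], [357.97, 381.84])]
orange [([332, 215, 12, 23, 175], [337.63, 224.91]), ([230, 301, 11, 29, 73], [236.33, 313.44])]
yellow [([232, 298, 12, 30, 113], [238.8, 310.96]), ([226, 303, 14, 32, 198], [232.98, 317.79])]
red []
```

View pics/tc.png

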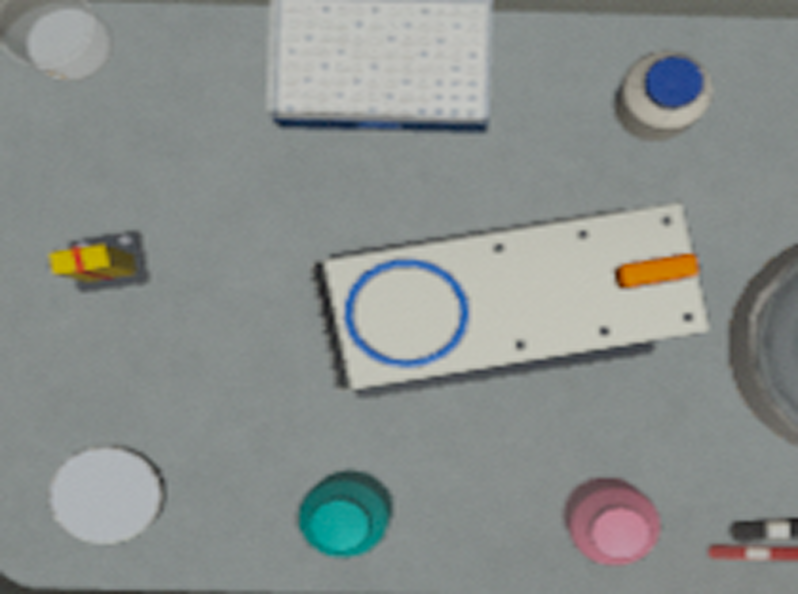

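View pics/sc.png

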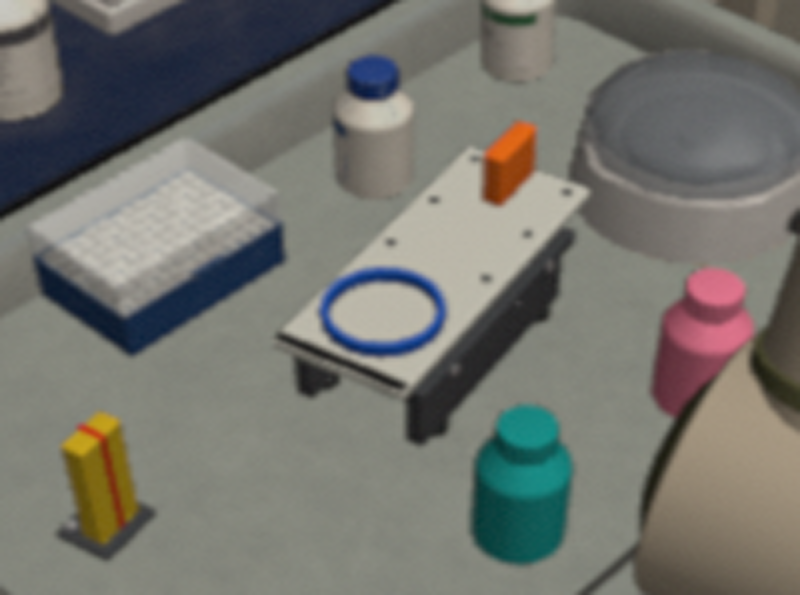

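```bash
python3 - <<'E'
from h import *
ct=manip.calibration("top");cs=manip.calibration("scene")
def load(n): return cv2.imread(f"pics/{n}0.png")[:,:,::-1].copy()
t=load("top");s=load("scene")
kt,_=blobs(t,(105,100,60),(125,255,255),(275,222,320,270));et=cv2.fitEllipse(max(cv2.findContours(kt,0,1)[0],key=len))
ks,_=blobs(s,(105,100,60),(125,255,255),(285,250,325,287));es=cv2.fitEllipse(max(cv2.findContours(ks,0,1)[0],key=len))
print(et,es)
print("ring top",onz(ct,*et[0],.076),"scene",onz(cs,*es[0],.076),tri(ct,et[0],cs,es[0]))
print("cap",onz(ct,366.8,174.39,.1),"scene",onz(cs,302.77,201.52,.092),tri(ct,(366.8,174.39),cs,(302.77,201)))
# plate by white mask in top
h=cv2.cvtColor(t,cv2.COLOR_RGB2HSV)
g=cv2.inRange(t,(190,190,170),(255,255,255));g[:205]=0;g[275:]=0;g[:,:272]=0;g[:,380:]=0
g|=kt|blobs(t,(5,150,120),(18,255,255),(340,215,380,245))[0]
c=max(cv2.findContours(g,0,1)[0],key=cv2.contourArea);r=cv2.minAreaRect(c);bx=cv2.boxPoints(r)
P=[onz(ct,*p,.068) for p in bx];print("plate",r);[print(p) for p in P]
print([np.linalg.norm(P[i]-P[i-1]).round(4) for i in range(4)])
print("grip",onz(ct,363.5,231.0,.11), "scene grip")
# red pixels on the post
for nm,im,b in [("top",t,(195,215,235,245)),("scene",s,(220,290,260,345))]:
    hh=im.astype(int); x0,y0,x1,y1=b
    m=((hh[...,0]-hh[...,1]*1.6)>30)
    ys,xs=np.where(m[y0:y1,x0:x1]);print(nm,[(x+x0,y+y0,*im[y+y0,x+x0]) for x,y in zip(xs,ys)])
cv2.imwrite("pics/post.png",np.hstack([cv2.resize(t[215:245,195:235],(400,300),interpolation=cv2.INTER_NEAREST),cv2.resize(s[290:345,215:265],(400,440),interpolation=cv2.INTER_NEAREST)[:300]])[:,:,::-1])
cv2.imwrite("pics/post2.png",cv2.resize(s[290:350,215:265],None,fx=10,fy=10,interpolation=cv2.INTER_NEAREST)[:,:,::-1])
E
```

```text
((296.47735595703125, 244.35769653320312), (31.30119514465332, 31.359989166259766), 120.8482894897461) ((305.3031311035156, 268.4858703613281), (23.745426177978516, 30.355504989624023), 89.33573913574219)
ring top [0.49125091 0.05183641 0.076     ] scene [0.48956694 0.05457946 0.076     ] (array([0.49158951, 0.05215808, 0.072575  ]), np.float64(0.0006383759336282843))
cap [ 0.63002327 -0.08194433  0.1       ] scene [ 0.63180645 -0.08235987  0.092     ] (array([ 0.63138025, -0.08243191,  0.09373075]), np.float64(0.0006277225627603755))
plate ((325.4490661621094, 239.22830200195312), (37.5948600769043, 93.92572021484375), 79.3803482055664)
[0.52033346 0.09409486 0.068     ]
[ 0.55982501 -0.08983828  0.068     ]
[ 0.48607122 -0.10528998  0.068     ]
[0.44694388 0.07826067 0.068     ]
[np.float64(0.0751), np.float64(0.1881), np.float64(0.0754), np.float64(0.1877)]
grip [ 0.51903973 -0.0768249   0.11      ] scene grip
top [(np.int64(209), np.int64(225), np.uint8(164), np.uint8(75), np.uint8(42)), (np.int64(210), np.int64(225), np.uint8(179), np.uint8(75), np.uint8(47)), (np.int64(209), np
[... 2963 characters left out ...]
uint8(47), np.uint8(15)), (np.int64(238), np.int64(321), np.uint8(122), np.uint8(57), np.uint8(16)), (np.int64(239), np.int64(322), np.uint8(122), np.uint8(54), np.uint8(18)), (np.int64(239), np.int64(323), np.uint8(121), np.uint8(48), np.uint8(15)), (np.int64(239), np.int64(324), np.uint8(121), np.uint8(47), np.uint8(12)), (np.int64(239), np.int64(325), np.uint8(121), np.uint8(48), np.uint8(18)), (np.int64(239), np.int64(326), np.uint8(122), np.uint8(57), np.uint8(16)), (np.int64(240), np.int64(327), np.uint8(123), np.uint8(57), np.uint8(16)), (np.int64(240), np.int64(328), np.uint8(122), np.uint8(51), np.uint8(18)), (np.int64(240), np.int64(329), np.uint8(116), np.uint8(47), np.uint8(25))]
```

View pics/post2.png

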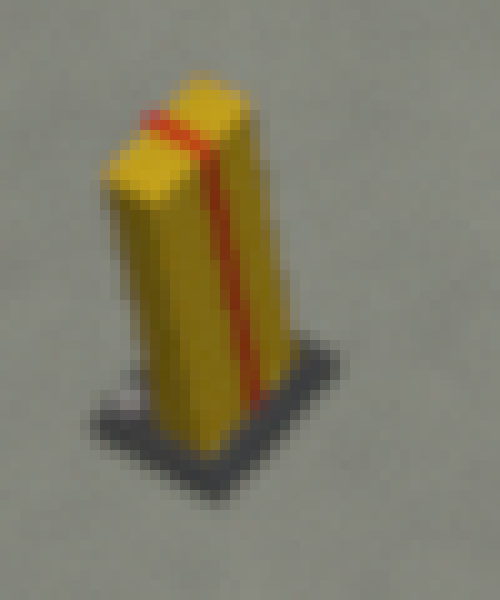

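View pics/post.png

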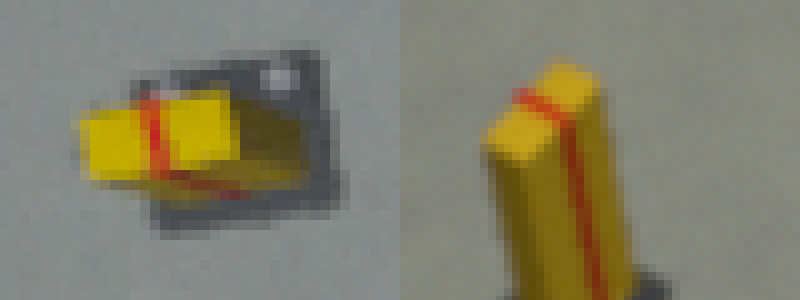

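```bash
python3 - <<'E'
from h import *
ct=manip.calibration("top");cs=manip.calibration("scene")
c=onz(ct,210.6+.3,231.5,.09);d=onz(cs,235.8,304.8,.09);print("mark top",c,d,tri(ct,(210.9,231.5),cs,(235.8,304.8)))
for z in (.09,.068,.004):print(proj(cs,[*(c+d)[:2]/2,z]),proj(ct,[*(c+d)[:2]/2,z]))
u=np.array([-.2104,.9776]);x=np.array([.9776,.2104])
seat=np.array([.4912,.0525])
m=(c+d)[:2]/2
print("mark rel seat along,x",(m-seat)@u,(m-seat)@x,"slide needed",(m-seat)@u-.045)
# post top face edges direction
E
python3 - <<'E'
import cv2
im=cv2.imread("pics/scene0.png")
cv2.imwrite("pics/st.png",cv2.resize(im[230:310,270:360],None,fx=8,fy=7,interpolation=cv2.INTER_CUBIC))
E
```

```text
mark top [0.51168354 0.21874196 0.09      ] [0.51022684 0.21943721 0.09      ] (array([0.5115938 , 0.21889459, 0.08835094]), np.float64(0.0005082160580870333))
[235.69391745 304.48425902] [210.70918389 231.86849942]
[237.10784897 311.67919469] [212.98343585 232.49840423]
[240.95898353 331.27608819] [219.04823175 234.17818474]
mark rel seat along,x 0.15870148266123701 0.05436312090292829 slide needed 0.11370148266123702
```

View pics/st.png

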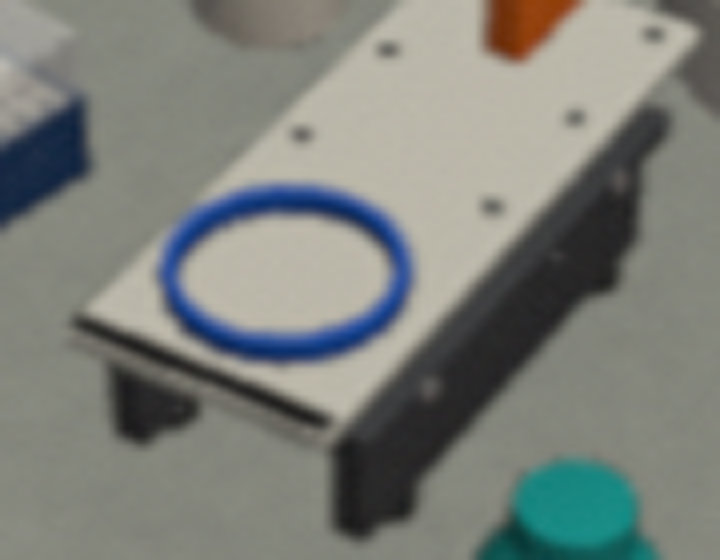

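```bash
cat >> h.py <<'E'
from scipy.spatial.transform import Rotation as Ro
def plan(p,jaw=None,verbose=True):
    s=manip.observe();R=Ro.from_rotvec(s['tcp_rot']).as_matrix();o=np.array(s['ee_pos'])
    j=R[:,2] if jaw is None else np.array([*jaw,0.])
    j=np.array([j[0],j[1],0]);j/=np.linalg.norm(j)
    out=[]
    for sg in (1,-1):
        z=sg*j;x=np.array([0,0,-1.]);T=np.stack([x,np.cross(z,x),z],1)
        sh=R.T@(np.array(p)-o)/.3;rv=Ro.from_matrix(R.T@T).as_rotvec()/(np.pi/2)
        out.append((np.round(sh,3).tolist(),np.round(rv,3).tolist()))
        if jaw is None:break
    print("clock",s['clock'],"pos",o.round(4),"joints",np.round(s['joint_pos'],2),"w",round(s['width'],4),"F",np.round(s['ft_force'],1));print("R",R.round(3).tolist())
    for a in out:print("row",a)
E
python3 - <<'E'
from h import *
plan([.631,-.082,.2],(-.21,.978))
plan([.45,-.3,.3],(-.21,.978))
E
```

```text
clock 0.15 pos [ 0.2356 -0.4968  0.2383] joints [-1.34  0.38  1.3   0.    1.46 -0.22] w 0.088 F [-0.3  0.1  0.5]
R [[-0.0, 0.904, 0.428], [0.001, 0.428, -0.904], [-1.0, 0.0, -0.001]]
row ([0.129, 1.783, -0.684], [-1.853, 0.0, -0.001])
row ([0.129, 1.783, -0.684], [0.147, -0.001, -0.0])
clock 0.15 pos [ 0.2356 -0.4968  0.2383] joints [-1.34  0.38  1.3   0.    1.46 -0.22] w 0.088 F [-0.3  0.1  0.5]
R [[-0.0, 0.904, 0.428], [0.001, 0.428, -0.904], [-1.0, 0.0, -0.001]]
row ([-0.205, 0.927, -0.287], [-1.853, 0.0, -0.001])
row ([-0.205, 0.927, -0.287], [0.147, -0.001, -0.0])
```

```bash
python3 -m crank '[[1,-0.02,0.13,-0.04,0.02,0,0],[1,-0.05,0.26,-0.08,0.04,0,0],[1,-0.08,0.39,-0.12,0.06,0,0],[1,-0.11,0.52,-0.16,0.08,0,0],[1,-0.14,0.65,-0.2,0.1,0,0],[1,-0.18,0.78,-0.24,0.12,0,0],[1,-0.205,0.927,-0.287,0.147,0,0],[1,-0.205,0.927,-0.287,0.147,0,0],[1,-0.205,0.927,-0.287,0.147,0,0],[1,-0.205,0.927,-0.287,0.147,0,0]]' 20; python3 - <<'E'
from h import *
plan([.631,-.082,.2],(-.21,.978))
E
```

```text
clock: 0.98
ee_pos: [0.4497, -0.3, 0.2995]
tcp_rot: [1.051, 1.304, -1.051]
ft_force: [0.5, 0.2, -0.3]
width: 0.0885
clock 0.9833 pos [ 0.4497 -0.3     0.2995] joints [-0.81  0.33  1.2   0.    1.61  0.55] w 0.0885 F [ 0.5  0.2 -0.3]
R [[-0.001, 0.977, 0.211], [0.001, 0.211, -0.977], [-1.0, -0.001, -0.002]]
row ([0.332, 0.744, -0.582], [-1.999, -0.001, -0.002])
row ([0.332, 0.744, -0.582], [0.001, -0.001, 0.001])
```

```bash
python3 -m crank '[[1,0,0.1,-0.08,0,0,0],[1,0.04,0.2,-0.16,0,0,0],[1,0.09,0.3,-0.24,0,0,0],[1,0.14,0.4,-0.32,0,0,0],[1,0.19,0.5,-0.4,0,0,0],[1,0.24,0.6,-0.48,0,0,0],[1,0.29,0.7,-0.55,0,0,0],[1,0.332,0.744,-0.582,0,0,0],[1,0.332,0.744,-0.582,0,0,0],[1,0.332,0.744,-0.582,0,0,0]]'; python3 - <<'E'
from h import *
plan([.631,-.082,.043])
c=manip.calibration("wrist");im=manip.get_image("wrist");cv2.imwrite("pics/w1.png",im[:,:,::-1])
k,b=blobs(im,(105,120,60),(125,255,255),(0,0,640,400),100);print(b)
b=max(b,key=lambda t:t[0][4]);print(onz(c,*b[1],.1)) 
E
```

```text
clock: 1.82
ee_pos: [0.6302, -0.0834, 0.1989]
tcp_rot: [1.051, 1.306, -1.053]
ft_force: [0.9, 0.2, -0.0]
width: 0.088
clock 1.8167 pos [ 0.6302 -0.0834  0.1989] joints [-0.32  0.56  1.1   0.    1.48  1.04] w 0.088 F [ 0.9  0.2 -0. ]
R [[-0.004, 0.978, 0.211], [0.002, 0.211, -0.978], [-1.0, -0.003, -0.002]]
row ([0.52, 0.005, -0.003], [0.0, -0.001, 0.002])
[([185, 0, 31, 10, 142], [200.97, 3.37]), ([221, 0, 18, 15, 105], [228.69, 5.14]), ([300, 215, 44, 47, 1581], [321.53, 238.21]), ([81, 320, 70, 27, 634], [117.85, 329.44])]
[ 0.63294907 -0.08071536  0.1       ]
```

View pics/w1.png

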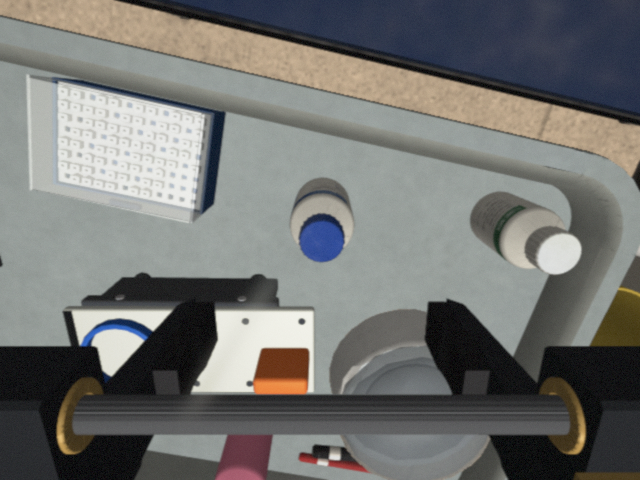

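```bash
python3 -m crank '[[1,0.12,0.007,-0.005,0,0,0],[1,0.24,0.007,-0.005,0,0,0],[1,0.36,0.007,-0.005,0,0,0],[1,0.45,0.007,-0.005,0,0,0],[1,0.515,0.007,-0.005,0,0,0],[1,0.515,0.007,-0.005,0,0,0],[1,0.515,0.007,-0.005,0,0,0],[-1,0.515,0.007,-0.005,0,0,0],[-1,0.515,0.007,-0.005,0,0,0],[-1,0.515,0.007,-0.005,0,0,0],[-1,0.515,0.007,-0.005,0,0,0],[-1,0.515,0.007,-0.005,0,0,0],[-1,0.515,0.007,-0.005,0,0,0],[-1,0.515,0.007,-0.005,0,0,0]]' 20; python3 - <<'E'
from h import *
plan([.632,-.0815,.043])
E
```

```text
clock: 3.03
ee_pos: [0.6318, -0.0819, 0.0458]
tcp_rot: [1.052, 1.303, -1.052]
ft_force: [-0.8, -1.0, 2.2]
width: 0.0468
clock 3.0333 pos [ 0.6318 -0.0819  0.0458] joints [-0.31  0.71  1.29  0.    1.14  1.04] w 0.0468 F [-0.8 -1.   2.2]
R [[-0.001, 0.978, 0.21], [0.001, 0.21, -0.978], [-1.0, -0.001, -0.001]]
row ([0.009, 0.001, -0.001], [0.0, -0.001, 0.001])
```

```bash
python3 -m crank '[[-1,-0.06,0,0,0,0,0],[-1,-0.16,0,0,0,0,0],[-1,-0.28,0,0,0,0,0],[-1,-0.4,0,0,0,0,0],[-1,-0.48,0,0,0,0,0],[-1,-0.48,0,0,0,0,0],[-1,-0.48,0,0,0,0,0]]'; python3 - <<'E'
from h import *
plan([.4912,.0525,.19])
E
```

```text
clock: 3.62
ee_pos: [0.6321, -0.082, 0.1904]
tcp_rot: [1.052, 1.302, -1.052]
ft_force: [-0.8, 0.3, -2.5]
width: 0.0468
clock 3.6167 pos [ 0.6321 -0.082   0.1904] joints [-0.31  0.57  1.11  0.    1.46  1.04] w 0.0468 F [-0.8  0.3 -2.5]
R [[0.0, 0.978, 0.21], [0.0, 0.21, -0.978], [-1.0, 0.0, -0.0]]
row ([0.001, -0.365, -0.537], [-0.0, -0.0, -0.0])
```

```bash
python3 -m crank '[[-1,0,-0.04,-0.06,0,0,0],[-1,0,-0.1,-0.15,0,0,0],[-1,0,-0.16,-0.24,0,0,0],[-1,0,-0.22,-0.33,0,0,0],[-1,0,-0.29,-0.43,0,0,0],[-1,0,-0.34,-0.5,0,0,0],[-1,0,-0.365,-0.537,0,0,0],[-1,0,-0.365,-0.537,0,0,0],[-1,0,-0.365,-0.537,0,0,0],[-1,0,-0.365,-0.537,0,0,0]]'; python3 - <<'E'
from h import *
plan([.4912,.0525,.19])
for n in ["scene","wrist","top"]:
    im=manip.get_image(n);cv2.imwrite(f"pics/{n}2.png",im[:,:,::-1])
im=cv2.imread("pics/scene2.png");cv2.imwrite("pics/sc2.png",cv2.resize(im[120:340,210:420],None,fx=3.6,fy=2.7))
E
```

```text
clock: 4.45
ee_pos: [0.492, 0.0518, 0.1898]
tcp_rot: [1.052, 1.302, -1.052]
ft_force: [0.5, -0.1, -1.6]
width: 0.0469
clock 4.45 pos [0.492  0.0518 0.1898] joints [-0.13  0.33  1.53  0.    1.28  1.22] w 0.0469 F [ 0.5 -0.1 -1.6]
R [[-0.0, 0.978, 0.209], [0.0, 0.209, -0.978], [-1.0, -0.0, -0.0]]
row ([-0.001, -0.002, -0.003], [0.0, -0.0, 0.0])
```

View pics/sc2.png

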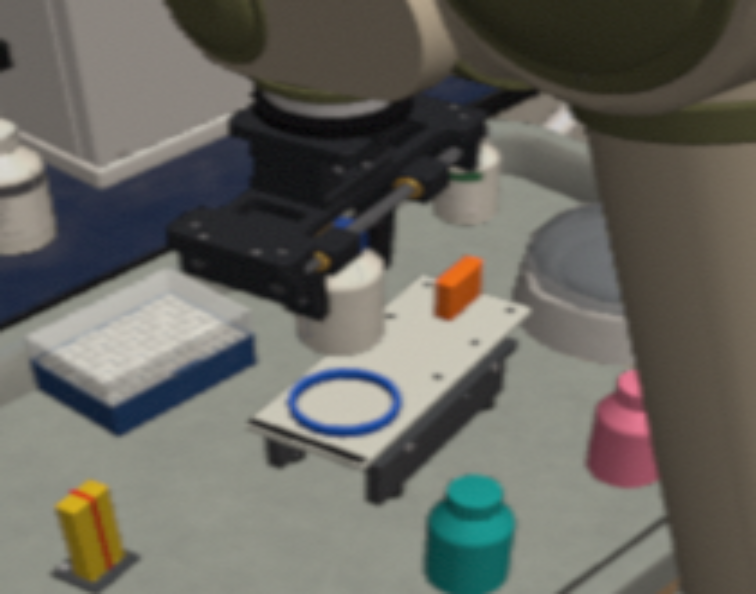

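View pics/wrist2.png

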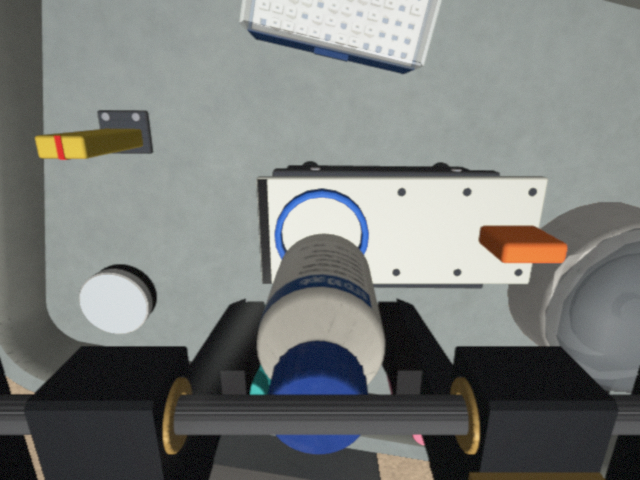

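```bash
python3 - <<'E'
from h import *
cw=manip.calibration("wrist");cs=manip.calibration("scene")
w=cv2.imread("pics/wrist2.png")[:,:,::-1].copy();s=cv2.imread("pics/scene2.png")[:,:,::-1].copy()
k,b=blobs(w,(105,120,60),(125,255,255),(265,180,380,262),20)
c=max(cv2.findContours(k,0,1)[0],key=cv2.contourArea)[:,0]
# outer arc points -> plane z=.078 -> circle fit
for z in (.076,):
    hull=cv2.convexHull(c)[:,0]; hull=hull[(hull[:,1]<235)]
    P=np.array([onz(cw,*p,z)[:2] for p in hull])
    A=np.c_[2*P,np.ones(len(P))];q=np.linalg.lstsq(A,(P**2).sum(1),rcond=None)[0];print("ring",q[:2],np.sqrt(q[2]+q[0]**2+q[1]**2),len(P))
cv2.imwrite("pics/b2.png",cv2.resize(s[190:260,280:330],None,fx=10,fy=8)[:,:,::-1])
for th in np.linspace(0,2*np.pi,8,endpoint=False):
    print(proj(cs,[.492+.024*np.cos(th),.0518+.024*np.sin(th),.144]).round(1),end=' ')
E
```

```text
ring [0.49262954 0.05398897] 0.03167111868273552 19
[296.1 237.8] [292.5 243.8] [296.  249.9] [304.8 252.3] [313.6 249.5] [317.  243.3] [313.2 237.5] [304.6 235.2]
```

View pics/b2.png

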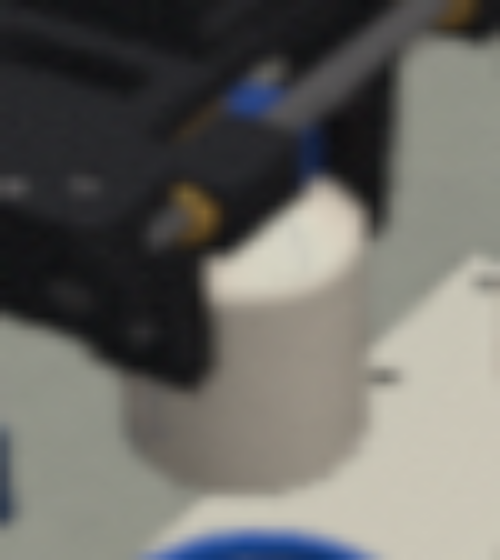

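```bash
python3 -m crank '[[-1,0.06,-0.002,-0.005,0,0,0],[-1,0.12,-0.002,-0.005,0,0,0],[-1,0.17,-0.002,-0.005,0,0,0],[-1,0.21,-0.002,-0.005,0,0,0],[-1,0.235,-0.002,-0.005,0,0,0],[-1,0.25,-0.002,-0.005,0,0,0],[-1,0.253,-0.002,-0.005,0,0,0],[-1,0.253,-0.002,-0.005,0,0,0]]'; python3 - <<'E'
from h import *
plan([.4912,.053,.114])
im=manip.get_image("scene");cv2.imwrite("pics/b3.png",cv2.resize(im[190:310,260:360],None,fx=6,fy=5)[:,:,::-1])
E
```

```text
clock: 5.27
ee_pos: [0.4913, 0.0529, 0.1142]
tcp_rot: [1.053, 1.301, -1.053]
ft_force: [-0.9, 0.3, -1.3]
width: 0.0467
clock 5.2667 pos [0.4913 0.0529 0.1142] joints [-0.13  0.42  1.64  0.    1.08  1.23] w 0.0467 F [-0.9  0.3 -1.3]
R [[0.0, 0.978, 0.209], [0.0, 0.209, -0.978], [-1.0, 0.0, -0.0]]
row ([0.001, -0.0, -0.0], [-0.0, -0.0, -0.0])
```

View pics/b3.png

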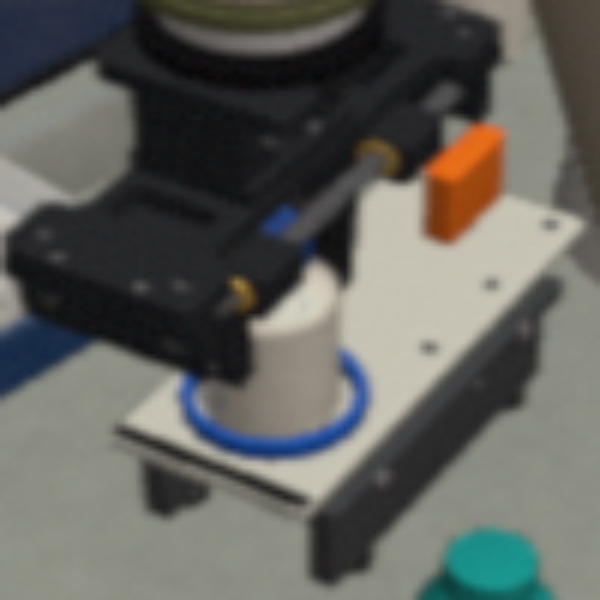

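The bottle's underside sits inside the ring, and nothing is pressing on it. I'll lower it slightly more, let go and rise.

```bash
python3 -m crank '[[-1,0.002,0,0,0,0,0],[-1,0.004,0,0,0,0,0],[1,0.004,0,0,0,0,0],[1,0.004,0,0,0,0,0],[1,0.004,0,0,0,0,0],[1,0.004,0,0,0,0,0],[1,0.004,0,0,0,0,0],[1,0.004,0,0,0,0,0],[1,-0.05,0,0,0,0,0],[1,-0.15,0,0,0,0,0],[1,-0.26,0,0,0,0,0],[1,-0.36,0,0,0,0,0],[1,-0.36,0,0,0,0,0],[1,-0.36,0,0,0,0,0]]'; python3 - <<'E'
from h import *
plan([.519,-.0765,.21],(.978,.21))
im=manip.get_image("wrist");cv2.imwrite("pics/w4.png",im[:,:,::-1])
im=manip.get_image("scene");cv2.imwrite("pics/s4.png",im[:,:,::-1])
E
```

```text
clock: 6.48
ee_pos: [0.4916, 0.053, 0.2234]
tcp_rot: [1.054, 1.298, -1.051]
ft_force: [-0.5, -0.1, -0.2]
width: 0.0882
clock 6.4833 pos [0.4916 0.053  0.2234] joints [-0.13  0.29  1.48  0.    1.37  1.23] w 0.0882 F [-0.5 -0.1 -0.2]
R [[0.004, 0.978, 0.209], [-0.0, 0.209, -0.978], [-1.0, 0.003, 0.001]]
row ([0.045, -0.001, 0.441], [-1.001, 0.002, -0.001])
row ([0.045, -0.001, 0.441], [0.999, -0.001, -0.002])
```

View pics/w4.png

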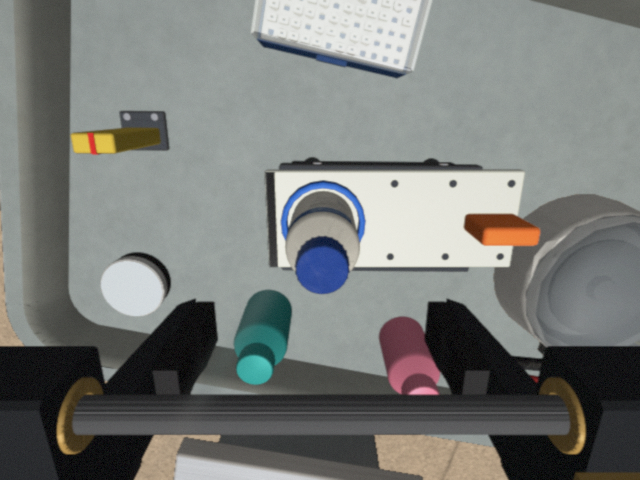

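View pics/s4.png

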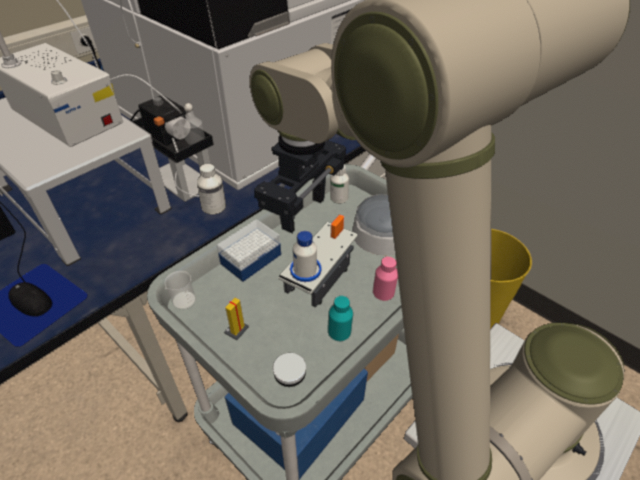

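```bash
python3 -m crank '[[1,0,0,0.05,-0.08,0,0],[1,0,0,0.1,-0.15,0,0],[1,0,0,0.15,-0.23,0,0],[1,0,0,0.2,-0.31,0,0],[1,0,0,0.25,-0.39,0,0],[1,0,0,0.3,-0.47,0,0],[1,0,0,0.35,-0.55,0,0],[1,0,0,0.4,-0.63,0,0],[1,0.02,0,0.441,-0.71,0,0],[1,0.03,0,0.441,-0.79,0,0],[1,0.04,0,0.441,-0.87,0,0],[1,0.045,0,0.441,-0.94,0,0],[1,0.045,0,0.441,-1,0,0],[1,0.045,0,0.441,-1,0,0],[1,0.045,0,0.441,-1,0,0]]'; python3 - <<'E'
from h import *
plan([.519,-.0765,.073],(.978,.21))
c=manip.calibration("wrist");im=manip.get_image("wrist");cv2.imwrite("pics/w5.png",im[:,:,::-1])
ct=manip.calibration("top");t=manip.get_image("top");cv2.imwrite("pics/t5.png",t[:,:,::-1])
print(blobs(im,(5,150,150),(18,255,255),(0,0,640,480),50)[1])
E
```

```text
clock: 7.83
ee_pos: [0.518, -0.0762, 0.2066]
tcp_rot: [-0.162, 1.568, 0.164]
ft_force: [0.3, -0.1, -0.7]
width: 0.088
clock 7.8333 pos [ 0.518  -0.0762  0.2066] joints [-0.37  0.36  1.42 -0.    1.36 -0.58] w 0.088 F [ 0.3 -0.1 -0.7]
R [[-0.004, -0.206, 0.979], [0.001, 0.979, 0.206], [-1.0, 0.002, -0.003]]
row ([0.445, -0.002, 0.005], [-0.003, -0.002, -0.001])
row ([0.445, -0.002, 0.005], [1.997, -0.002, 0.003])
[([314, 217, 20, 56, 1060], [323.08, 244.22])]
```

View pics/w5.png

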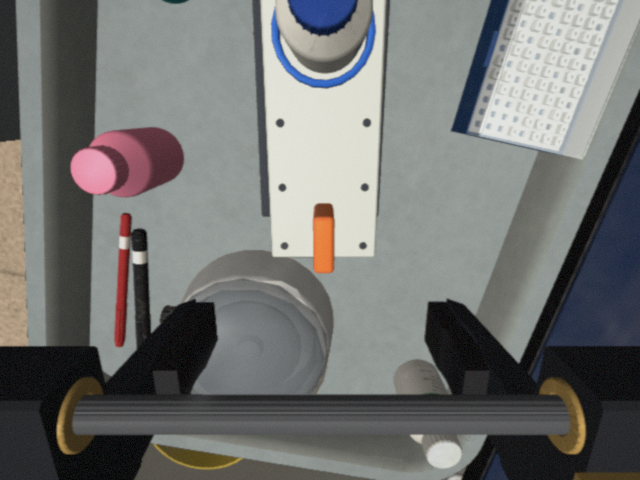

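```bash
python3 -m crank '[[0,0,0.01,0.005,0,0,0],[0,0.1,0.01,0.005,0,0,0],[0,0.2,0.01,0.005,0,0,0],[0,0.28,0.01,0.005,0,0,0],[0,0.3,0.01,0.005,0,0,0],[0,0.3,0.01,0.005,0,0,0]]'; python3 - <<'E'
from h import *
plan([.519,-.0765,.074],(.978,.21))
im=manip.get_image("scene");cv2.imwrite("pics/s6.png",cv2.resize(im[120:320,250:430],None,fx=4,fy=3)[:,:,::-1])
im=manip.get_image("wrist");cv2.imwrite("pics/w6.png",im[:,:,::-1])
E
```

```text
clock: 8.43
ee_pos: [0.5182, -0.0726, 0.1159]
tcp_rot: [-0.161, 1.57, 0.165]
ft_force: [-1.0, -0.1, 0.6]
width: 0.05
clock 8.4333 pos [ 0.5182 -0.0726  0.1159] joints [-0.37  0.46  1.56 -0.    1.13 -0.57] w 0.05 F [-1.  -0.1  0.6]
R [[-0.006, -0.206, 0.979], [0.002, 0.979, 0.206], [-1.0, 0.003, -0.005]]
row ([0.14, -0.014, 0.001], [-0.003, -0.003, -0.002])
row ([0.14, -0.014, 0.001], [1.997, -0.003, 0.005])
```

View pics/s6.png

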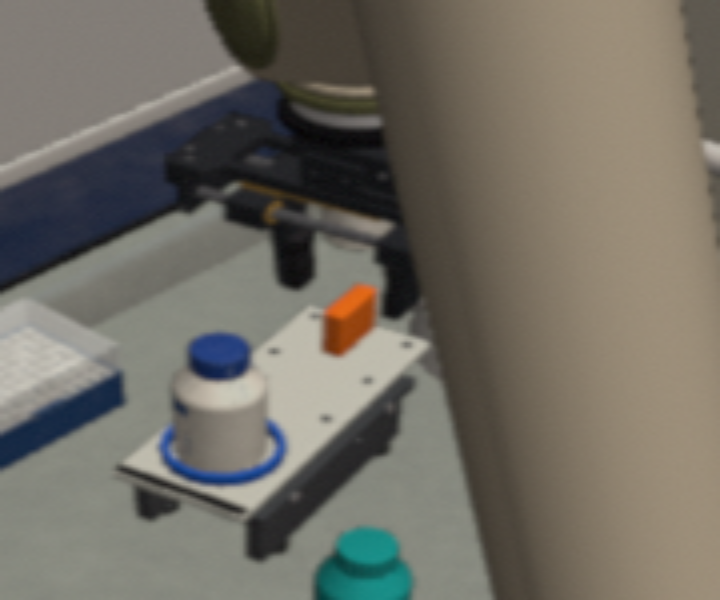

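View pics/w6.png

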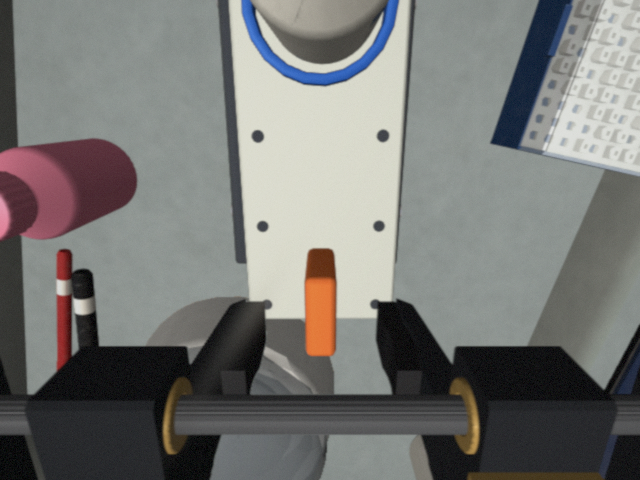

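```bash
python3 -m crank '[[0,0.05,0,0.001,0,0,0],[0,0.1,0,0.001,0,0,0],[0,0.13,0,0.001,0,0,0],[0,0.138,0,0.001,0,0,0],[0,0.138,0,0.001,0,0,0],[0,0.138,0,0.001,0,0,0]]'; python3 - <<'E'
from h import *
plan([.519,-.0725,.074],(.978,.21))
E
```

```text
clock: 9.03
ee_pos: [0.5202, -0.0731, 0.0778]
tcp_rot: [-0.163, 1.564, 0.163]
ft_force: [0.3, -0.7, 0.1]
width: 0.044
clock 9.0333 pos [ 0.5202 -0.0731  0.0778] joints [-0.37  0.52  1.6  -0.    1.03 -0.57] w 0.044 F [ 0.3 -0.7  0.1]
R [[0.0, -0.206, 0.979], [-0.0, 0.979, 0.206], [-1.0, -0.0, 0.0]]
row ([0.013, 0.003, -0.003], [-0.003, 0.0, 0.0])
row ([0.013, 0.003, -0.003], [1.997, 0.0, -0.0])
```

```bash
python3 -m crank '[[0,0.005,0,-0.003,0,0,0],[-0.5,0.005,0,-0.003,0,0,0],[-1,0.005,0,-0.003,0,0,0],[-1,0.005,0,-0.003,0,0,0],[-1,0.005,0,-0.003,0,0,0],[-1,0.005,0,-0.003,0,0,0],[-1,0.005,0,-0.003,0,0,0],[-1,0.005,0,-0.003,0,0,0]]' 25; python3 - <<'E'
from h import *
plan([.519,-.0725,.077],(.978,.21))
im=manip.get_image("scene");cv2.imwrite("pics/s7.png",cv2.resize(im[160:360,210:390],None,fx=4,fy=3)[:,:,::-1])
c=manip.calibration("wrist");im=manip.get_image("wrist");cv2.imwrite("pics/w7.png",im[:,:,::-1])
ct=manip.calibration("top");t=manip.get_image("top");cv2.imwrite("pics/t7.png",cv2.resize(t[140:330,180:400],None,fx=3.6,fy=3)[:,:,::-1])
E
```

```text
clock: 9.7
ee_pos: [0.5193, -0.0734, 0.0763]
tcp_rot: [-0.163, 1.564, 0.163]
ft_force: [-0.4, -0.1, 1.9]
width: 0.0134
clock 9.7 pos [ 0.5193 -0.0734  0.0763] joints [-0.37  0.52  1.6  -0.    1.02 -0.57] w 0.0134 F [-0.4 -0.1  1.9]
R [[0.0, -0.206, 0.979], [-0.0, 0.979, 0.206], [-1.0, -0.0, 0.0]]
row ([-0.002, 0.003, -0.0], [-0.003, 0.0, 0.0])
row ([-0.002, 0.003, -0.0], [1.997, 0.0, -0.0])
```

View pics/s7.png

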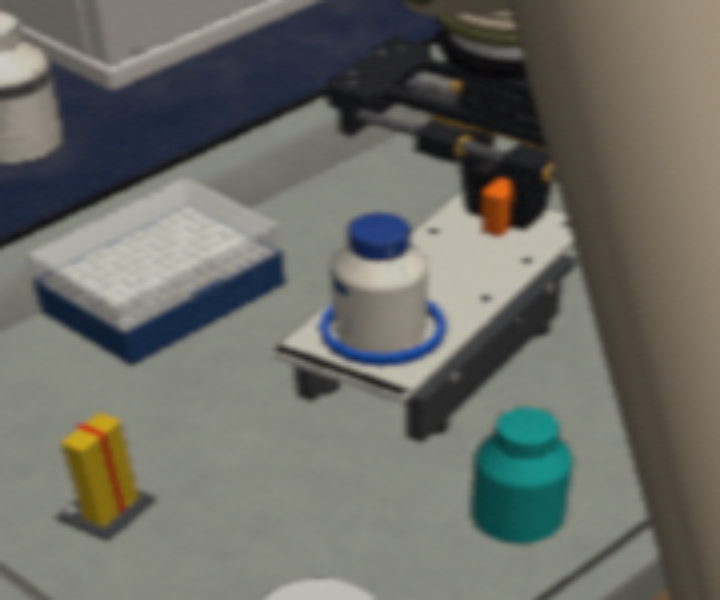

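View pics/w7.png

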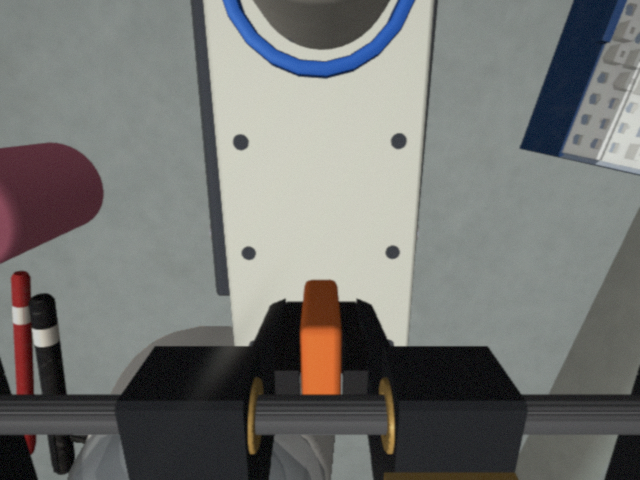

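View pics/t7.png

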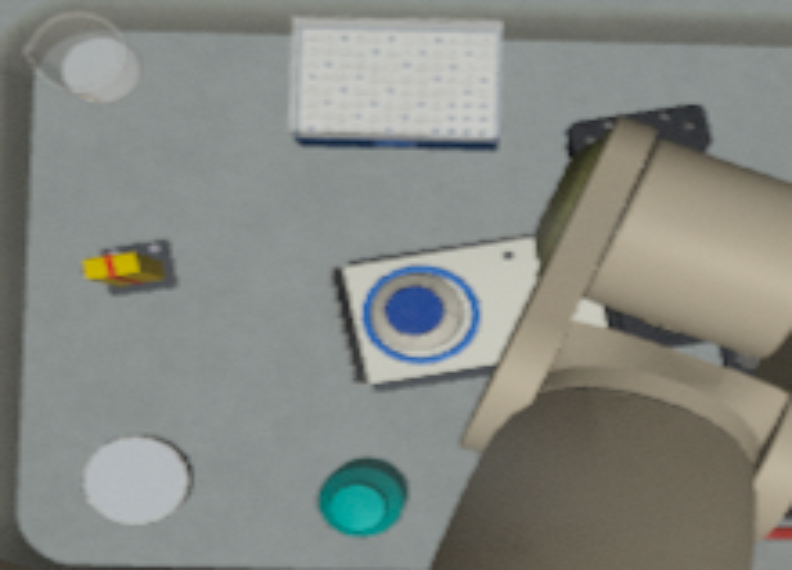

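```bash
python3 -m crank '[[-1,0.001,0.005,0,0,0,0],[-1,0.001,0.015,0,0,0,0],[-1,0.001,0.03,0,0,0,0],[-1,0.001,0.045,0,0,0,0],[-1,0.001,0.06,0,0,0,0],[-1,0.001,0.075,0,0,0,0],[-1,0.001,0.09,0,0,0,0],[-1,0.001,0.105,0,0,0,0],[-1,0.001,0.12,0,0,0,0],[-1,0.001,0.135,0,0,0,0],[-1,0.001,0.15,0,0,0,0],[-1,0.001,0.16,0,0,0,0],[-1,0.001,0.165,0,0,0,0],[-1,0.001,0.165,0,0,0,0]]'; python3 - <<'E'
from h import *
plan([.519,-.0725,.0763],(.978,.21))
im=manip.get_image("scene");cv2.imwrite("pics/s8.png",cv2.resize(im[160:360,210:390],None,fx=4,fy=3)[:,:,::-1])
E
```

```text
clock: 11.02
ee_pos: [0.5092, -0.0243, 0.0763]
tcp_rot: [-0.164, 1.563, 0.163]
ft_force: [0.8, -2.6, 6.3]
width: 0.0141
clock 11.0167 pos [ 0.5092 -0.0243  0.0763] joints [-0.28  0.5   1.64 -0.    1.   -0.49] w 0.0141 F [ 0.8 -2.6  6.3]
R [[0.001, -0.206, 0.978], [-0.0, 0.978, 0.206], [-1.0, -0.001, 0.001]]
row ([0.0, -0.164, -0.001], [-0.002, 0.001, 0.0])
row ([0.0, -0.164, -0.001], [1.998, 0.001, -0.001])
```

View pics/s8.png

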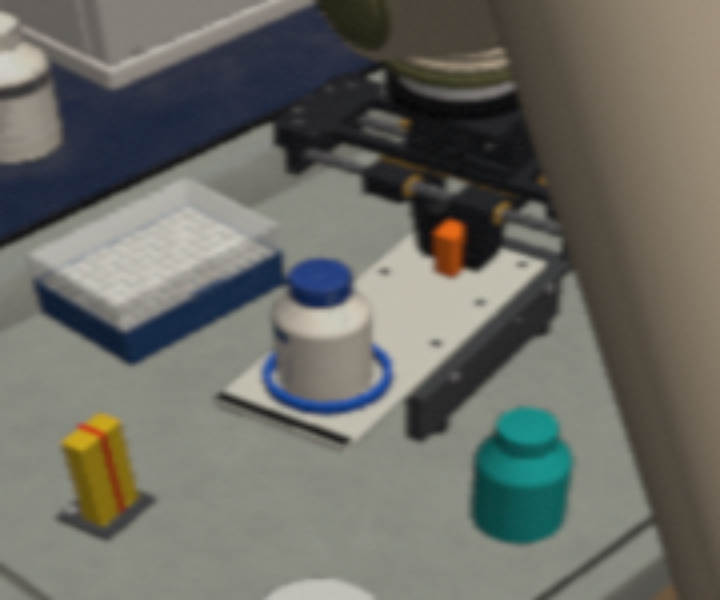

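```bash
python3 -m crank '[[-1,0.001,0.005,0,0,0,0],[-1,0.001,0.015,0,0,0,0],[-1,0.001,0.03,0,0,0,0],[-1,0.001,0.045,0,0,0,0],[-1,0.001,0.06,0,0,0,0],[-1,0.001,0.075,0,0,0,0],[-1,0.001,0.09,0,0,0,0],[-1,0.001,0.105,0,0,0,0],[-1,0.001,0.12,0,0,0,0],[-1,0.001,0.135,0,0,0,0],[-1,0.001,0.15,0,0,0,0],[-1,0.001,0.16,0,0,0,0],[-1,0.001,0.165,0,0,0,0],[-1,0.001,0.165,0,0,0,0]]'; python3 - <<'E'
from h import *
plan([.519,-.0725,.0763],(.978,.21))
im=manip.get_image("scene");cv2.imwrite("pics/scene9.png",im[:,:,::-1]);cv2.imwrite("pics/s9.png",cv2.resize(im[210:340,210:350],None,fx=5,fy=4.5,interpolation=cv2.INTER_CUBIC)[:,:,::-1])
t=manip.get_image("top");cv2.imwrite("pics/top9.png",t[:,:,::-1]);cv2.imwrite("pics/t9.png",cv2.resize(t[200:290,190:330],None,fx=5.5,fy=5.5,interpolation=cv2.INTER_CUBIC)[:,:,::-1])
E
```

```text
clock: 12.23
ee_pos: [0.499, 0.0246, 0.0763]
tcp_rot: [-0.164, 1.563, 0.163]
ft_force: [0.6, -2.3, 6.3]
width: 0.0136
clock 12.2333 pos [0.499  0.0246 0.0763] joints [-0.19  0.48  1.67  0.    0.98 -0.4 ] w 0.0136 F [ 0.6 -2.3  6.3]
R [[0.002, -0.207, 0.978], [-0.0, 0.978, 0.207], [-1.0, -0.001, 0.002]]
row ([0.0, -0.331, -0.002], [-0.002, 0.001, 0.0])
row ([0.0, -0.331, -0.002], [1.998, 0.001, -0.002])
```

View pics/s9.png

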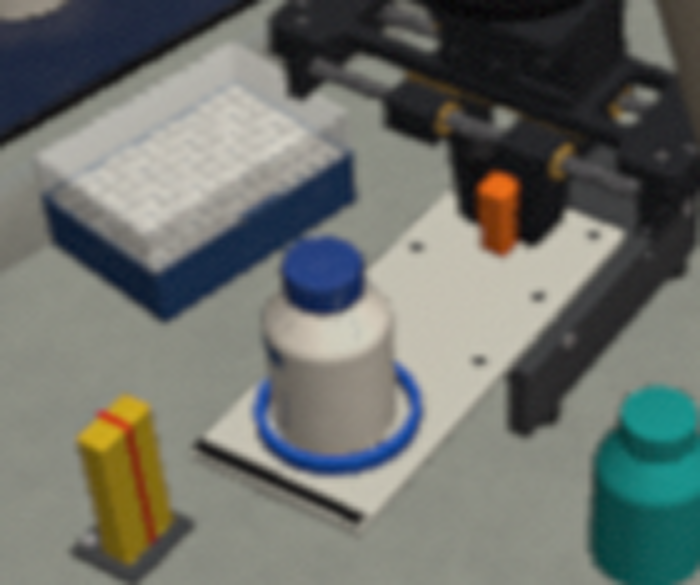

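View pics/t9.png

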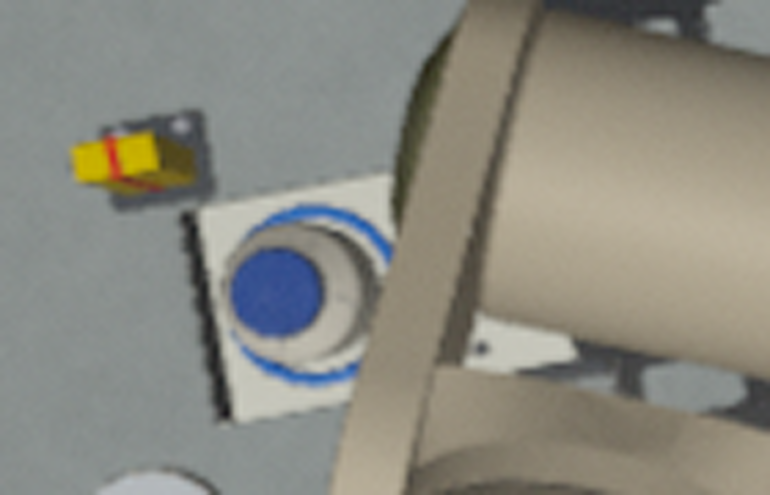

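```bash
python3 - <<'E'
from h import *
ct=manip.calibration("top");cs=manip.calibration("scene")
u=np.array([-.2075,.978])
for nm,c,a,b,m in [("top",ct,(223.2,239.0),(230.2,277.0),(210.9,231.5)),("scene",cs,(249.4,310.2),(281.6,326.2),(235.8,304.8))]:
    A=onz(c,*a,.068)[:2];B=onz(c,*b,.068)[:2];M=onz(c,*m,.09)[:2]
    e=(A-B)/np.linalg.norm(A-B);mid=(A+B)/2;n=np.array([-e[1],e[0]])
    print(nm,A,B,"w",np.linalg.norm(A-B),"edge dir",e,"M",M,"gap along u",(M-mid)@u,"normal",(M-mid)@n)
t=cv2.imread("pics/top9.png");s=cv2.imread("pics/scene9.png")
x=cv2.resize(t[220:285,200:245],None,fx=8,fy=8,interpolation=cv2.INTER_NEAREST);y=cv2.resize(s[285:340,225:290],None,fx=8,fy=8,interpolation=cv2.INTER_NEAREST)
cv2.imwrite("pics/x9.png",x);cv2.imwrite("pics/y9.png",y)
E
```

```text
top [0.49849875 0.19836275] [0.42323386 0.18210629] w 0.07700048916097398 edge dir [0.97745982 0.21112153] M [0.51168354 0.21874196] gap along u 0.017335691516197738 normal 0.017136256035181763
scene [0.49656286 0.20066939] [0.42443992 0.18419055] w 0.07398155339272058 edge dir [0.9748773  0.22274255] M [0.51022684 0.21943721] gap along u 0.016095047099575557 normal 0.015252769331064144
```

View pics/x9.png

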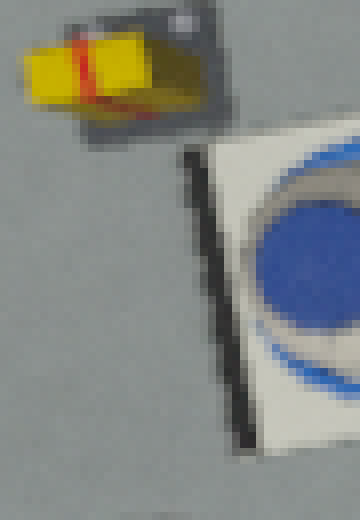

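View pics/y9.png

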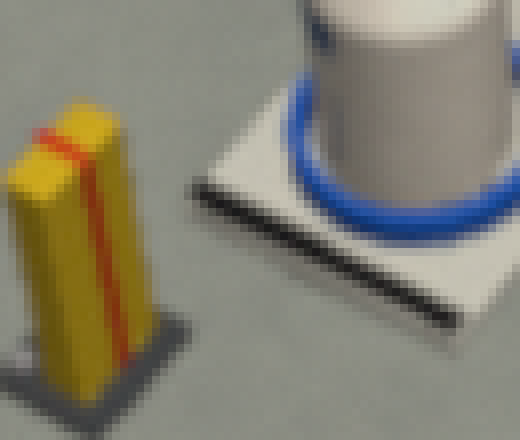

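```bash
python3 -m crank '[[-1,0.001,0.005,0,0,0,0],[-1,0.001,0.013,0,0,0,0],[-1,0.001,0.023,0,0,0,0],[-1,0.001,0.033,0,0,0,0],[-1,0.001,0.04,0,0,0,0],[-1,0.001,0.043,0,0,0,0],[-1,0.001,0.043,0,0,0,0]]'; python3 - <<'E'
from h import *
plan([.519,-.0725,.0763],(.978,.21))
s=manip.get_image("scene");cv2.imwrite("pics/scene10.png",s[:,:,::-1])
t=manip.get_image("top");cv2.imwrite("pics/top10.png",t[:,:,::-1])
x=cv2.resize(t[220:290,200:245],None,fx=8,fy=8,interpolation=cv2.INTER_NEAREST);y=cv2.resize(s[285:340,225:290],None,fx=8,fy=8,interpolation=cv2.INTER_NEAREST)
cv2.imwrite("pics/x10.png",x[:,:,::-1]);cv2.imwrite("pics/y10.png",y[:,:,::-1])
E
```

```text
clock: 12.92
ee_pos: [0.4966, 0.0375, 0.0764]
tcp_rot: [-0.164, 1.562, 0.163]
ft_force: [1.7, -5.0, 5.5]
width: 0.0139
clock 12.9167 pos [0.4966 0.0375 0.0764] joints [-0.16  0.48  1.68 -0.    0.98 -0.37] w 0.0139 F [ 1.7 -5.   5.5]
R [[0.003, -0.207, 0.978], [-0.001, 0.978, 0.207], [-1.0, -0.001, 0.003]]
row ([0.001, -0.374, -0.003], [-0.002, 0.002, 0.001])
row ([0.001, -0.374, -0.003], [1.998, 0.001, -0.003])
```

View pics/x10.png

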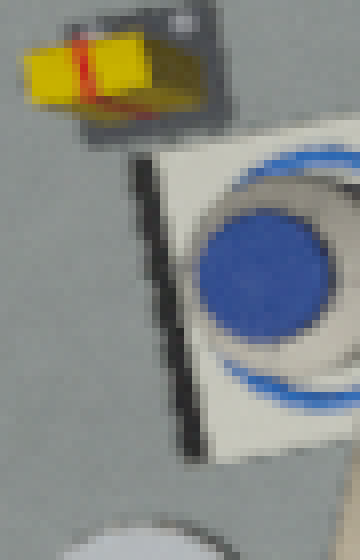

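View pics/y10.png

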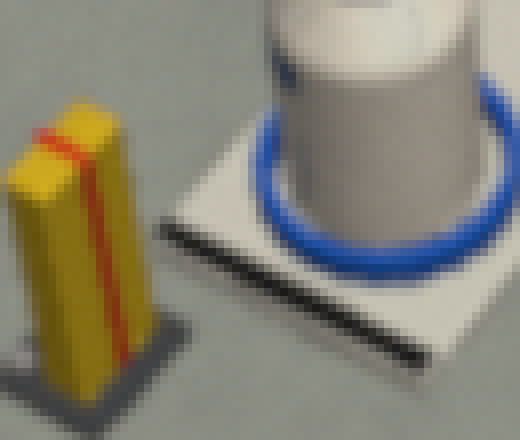

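```bash
cat > edge.py <<'E'
from h import *
import sys
def run(n):
    ct=manip.calibration("top");cs=manip.calibration("scene")
    t=cv2.imread(f"pics/top{n}.png",0).astype(float);s=cv2.imread(f"pics/scene{n}.png",0).astype(float)
    tc=cv2.imread(f"pics/top{n}.png")[:,:,::-1].astype(int);sc=cv2.imread(f"pics/scene{n}.png")[:,:,::-1].astype(int)
    u=np.array([-.207,.978])
    def cross(prof,x):  # from dark min outward along decreasing index; half level
        i=int(np.argmin(prof)); out=prof[max(0,i-5):max(1,i-3)+0].mean() if i>=5 else prof[:2].mean()
        h=(prof[i]+out)/2
        for j in range(i,0,-1):
            if prof[j-1]>=h: return x[j]-(h-prof[j])/(prof[j-1]-prof[j]),prof[i]
    T=[]
    for v in range(240,277):
        r=cross(t[v,208:236],np.arange(208,236)) 
        if r and r[1]<75:T.append((r[0],v))
    S=[]
    for c in range(240,285):
        p=s[300:340,c][::-1]; i=int(np.argmin(p))
        if p[i]<60 and i>=3:
            out=p[max(0,i-3):i].max();h=(p[i]+out)/2
            for j in range(i,0,-1):
                if p[j-1]>=h: S.append((c,339-j+(h-p[j])/(p[j-1]-p[j])));break
    # red line pixels below the post top; weight by redness
    def red(im,box,ax):
        x0,y0,x1,y1=box;o=[]
        w=np.clip(im[...,0]-1.7*im[...,1]-10,0,None).astype(float)
        for k in range(y0,y1):
            ww=w[k,x0:x1]
            if ww.sum()>10:o.append(((ww*np.arange(x0,x1)).sum()/ww.sum(),k))
        return np.array(o)
    rs=red(sc,(225,306,248,328),0);fs=np.polyfit(rs[:,1],rs[:,0],1)
    for nm,c,E in (("top",ct,T),("scene",cs,S)):
        E=np.array(E);P=np.array([onz(c,*e,.068)[:2] for e in E])
        vx,vy,x0,y0=cv2.fitLine(P.astype(np.float32),cv2.DIST_HUBER,0,.001,.001).ravel();d=np.array([vx,vy])*np.sign(vx)
        nrm=np.array([-d[1],d[0]]);o=np.array([x0,y0])
        if nm=="top": M=onz(c,210.6,231.3,.09)[:2]
        else:
            # pixel on the line at z=.068: intersect with vertical line over mark
            M0=onz(c,235.8,304.8,.09)[:2];v=proj(c,[*M0,.068])[1];M=onz(c,np.polyval(fs,v),v,.068)[:2]
        print(nm,len(P),"dir",d.round(4),"res",np.abs((P-o)@nrm).mean().round(5),"M",M.round(4),"gap",((M-o)@nrm).round(4),"gap via u",((M-(o+d*((M-o)@d-.054)))@u).round(4))
run(sys.argv[1])
E
python3 edge.py 9; python3 edge.py 10
```

```text
top 36 dir [0.9776 0.2104] res 0.00043 M [0.5121 0.2193] gap 0.0158 gap via u 0.016
scene 34 dir [0.9754 0.2204] res 0.00218 M [0.511  0.2202] gap 0.0164 gap via u 0.0171
top 37 dir [0.978  0.2085] res 0.00039 M [0.5121 0.2193] gap 0.0027 gap via u 0.0028
scene 39 dir [0.9764 0.216 ] res 0.00518 M [0.511  0.2202] gap 0.0034 gap via u 0.0039
```

```bash
python3 -m crank '[[-1,0.001,0.004,0,0,0,0],[-1,0.001,0.008,0,0,0,0],[-1,0.001,0.008,0,0,0,0],[-1,0.001,0.008,0,0,0,0],[-1,0.001,0.008,0,0,0,0],[-1,0.001,0.008,0,0,0,0],[-1,0.001,0.008,0,0,0,0]]'; python3 - <<'E'
from h import *
plan([.519,-.0725,.0763],(.978,.21))
for n in ("scene","top","wrist"):
    im=manip.get_image(n);cv2.imwrite(f"pics/{n}11.png",im[:,:,::-1])
s=cv2.imread("pics/scene11.png");cv2.imwrite("pics/y11.png",cv2.resize(s[210:345,215:355],None,fx=5,fy=4.4,interpolation=cv2.INTER_CUBIC))
E
python3 edge.py 11
```

```text
clock: 13.6
ee_pos: [0.4962, 0.0399, 0.0765]
tcp_rot: [-0.165, 1.561, 0.163]
ft_force: [0.6, -4.5, 6.6]
width: 0.0139
clock 13.6 pos [0.4962 0.0399 0.0765] joints [-0.16  0.48  1.68 -0.    0.98 -0.37] w 0.0139 F [ 0.6 -4.5  6.6]
R [[0.004, -0.207, 0.978], [-0.001, 0.978, 0.207], [-1.0, -0.002, 0.003]]
row ([0.001, -0.382, -0.003], [-0.002, 0.002, 0.001])
row ([0.001, -0.382, -0.003], [1.998, 0.002, -0.003])
top 37 dir [0.9777 0.2099] res 0.0004 M [0.5121 0.2193] gap 0.0004 gap via u 0.0005
scene 37 dir [0.9765 0.2155] res 0.00419 M [0.511  0.2202] gap 0.0011 gap via u 0.0016
```

View pics/y11.png

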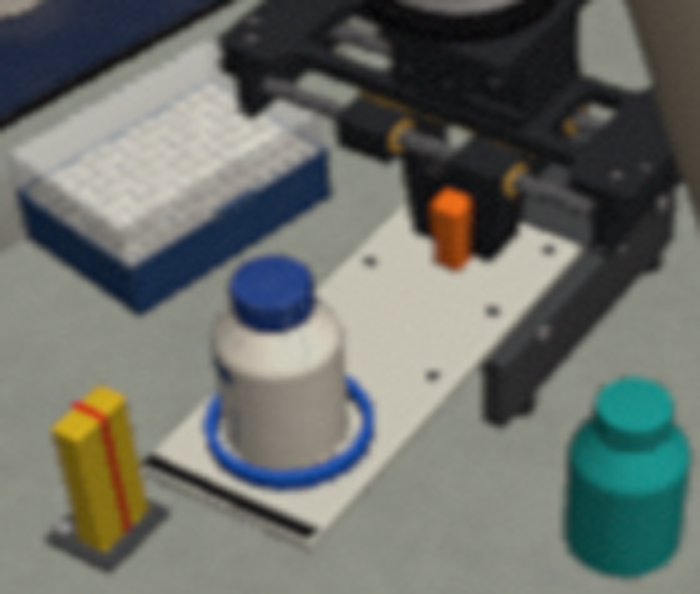

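View pics/wrist11.png

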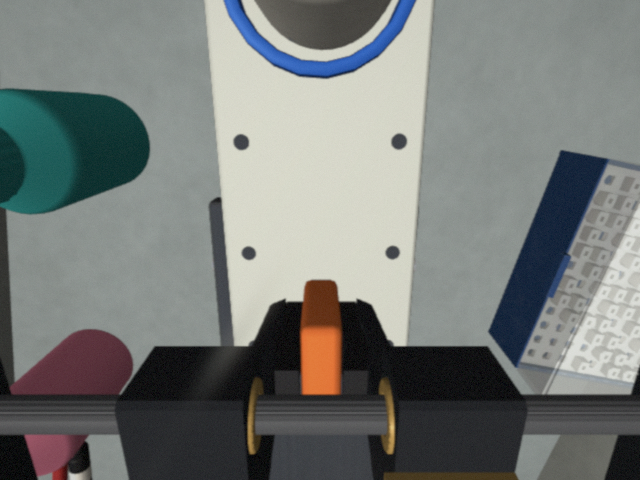

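```bash
python3 - <<'E'
from h import *
s=manip.observe();print(s['clock'],np.abs(s['joint_velocities']).max(),s['width'],s['ft_force'])
print(manip.job_done())
E
```

```text
13.75 0.0015026862371684774 0.013521226175689557 [ 2.25505863 -4.64163798  6.15072245]
the job is handed in; nothing more can be done
None
```

I stood the blue-capped bottle in the ring, let go of it, then gripped the orange grip and slid the plate out about 116 mm. I handed the job in at 13.75 s with the grip still held. `job_done()` gives no verdict, so I don't know the judged result.

- **Front edge against the red line:** the edge was 0.4 mm short in the top camera and 1.1–1.6 mm short in the scene camera. My first estimate of the slide distance disagreed and would put it about 2 mm past the line. All three are inside the 6 mm limit. The scene camera's edge fit was noisy, with about 4 mm of scatter.
- **Plate:** it looked flat and straight and had not slipped in the fingers. It sits a few mm towards +x of the stand's centre line (limit 18 mm). I only judged its tilt and this offset by eye.
- **Bottle and arm:** the bottle was upright in the ring in the last pictures. The arm was at rest, with the fingers closed on the grip (13.5 mm opening) and a light downward press of about 6 N.
- **Bystanders:** none was seen to move in the pictures I took, but I did not measure their positions again.

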